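# Start the flask clamp's spindle

## Robot

A 6-joint arm with a two-finger parallel gripper is mounted at the origin on a cart in front of the work surface, level with it; the furniture and walls round the work are solid. World frame = base frame: x ahead of the robot, y to its left, z up, the work surface at z = 0. Lengths are in m, angles in rad, forces in N, time in s.
With the tool pointing down it reaches from about 0.25 to 0.775 m from the base axis. Payload 4 kg.
Tool frame: the origin (TCP) lies at the centre of the arm's flange, where the gripper is bolted on; the fingertips stand 199 mm ahead of it and the grasp point (between the pads) lies 180 mm ahead of it; z points along the fingers, y is the line along which they close (so a half turn about z gives the same grasp; the last joint's range is limited). The gripper opens to 94 mm and grips with 3 to 60 N. Pads are 16 mm wide; open, the fingers measure 119 mm over their backs; the gripper's body (75 mm by 177 mm) begins 78 mm behind the grasp point.
Start: joints at [1.176, 0.087, 1.371, -0, 1.684, -0.103], TCP at [0.158, 0.527, 0.405] pointing down, gripper open.
Joint ranges: [-3.1, 3.1], [-0.76, 2.03], [0.27, 2.55], [-1.08, 4.22], [0.17, 2.65], [-2.57, 2.57]. Speed limits (rad/s): [2.79, 2.79, 3.14, 3.14, 3.14, 3.14].

## Interface

Orientations are given as a unit quaternion [x, y, z, w].
In Python, from cell import manip gives the robot as it stands.
- The arm moves only by the tool servo_tool, never from a script. Its argument "targets" is a list of rows, each a list of 7 numbers: the shift along the world's x, y, z scaled (see below), then the turn, a rotation vector about the world's x, y, z scaled (see below), then the gripper command: -1 is fully open, 1 is shut, values between are in proportion. In form: [[tx, ty, tz, rx, ry, rz, hand], ...]. A call has 1 to 8 rows; each row shifts and turns the commanded pose from where the row before left it; what a row does not reach is not made up. The controller multiplies each number of a shift by 0.025 m and each number of a turn by 4 degrees. A row lasts 1/10 s, in which the tool goes at most 50 mm and 8.59 degrees, less where a joint would pass 70% of its speed; a pose out of reach is approached as far as the arm can. A call with a number of a shift or a turn outside -1 to 1 is refused whole. A call with a gripper value outside its range is refused whole. The fingers move at their own pace and stop on an object; "newtons" is the grip in N (left out, the last holds). Time passes only in rows, so rows that do not move let the fingers close. It gives the time, the measured TCP pose, the force, the opening and the grip force at its end, in the units of the state.
- manip.get_state(): the state, without advancing time (a new reading comes with each control period).
- manip.read_camera(name): name is "scene" or "top" or "wrist"; returns the picture (400x640x3 uint8, red, green, blue); there is no depth.
- manip.calibration(name): a dict with "K" (3x3 intrinsics, pixels), "k1" (the pictures are not rectified: a ray, as slopes to the right and down, at radius r is drawn at 1 + k1 r^2 times it, then the intrinsics apply), "rvec" (rotation vector, rad) and "tvec" (3), from world to camera coordinates, as OpenCV has them. Camera axes: x right, y down, z forward; pixel columns grow to the right and rows downward; lengths in m; the calibration is good to about 2 mm. A picture is of the moment at which its call begins: read the wrist's pose just before it. calibration takes no time and is no camera call; for the wrist camera it gives the pose at the moment of the call.
- manip.close_job(): hands the job in; it is judged then, once.
The state is a dict: "time": time; "qpos": joint angles; "joint_vel": joint speeds; "joint_torque": joint torques, N m; "tcp_pos": TCP position; "orientation": TCP orientation; "contact_force": force on the tool from outside, world axes, zero at the start; "torque": the same for the moment, N m; "width": finger opening in m; "grip_force": force on a finger pad.
Only numpy, scipy, OpenCV 4.12 (cv2) and the standard library are available. Lean on these libraries where they do the work, as an engineer would, in place of code of your own. Each camera call takes 0.05 s, during which the arm holds its last target. There are 200 camera calls.

## Task

Lift the wing-headed spindle out of the wooden block and set it nose down, upright, in the threaded brass boss of the flask clamp. Turn it backward (anticlockwise seen from above) until it drops a thread, then turn it forward (clockwise) one full turn from there so that it is properly started. Finish still gripping the wing head, so that the spindle cannot turn while I fit the pressure pad under it; leave the casts, the flask and the wax box as they stand.

Things in the scene. Friction and masses are not known exactly. Their poses are not given: they have to be found in the camera images.
- wing (a point): Centre of the spindle's dark wing head (250 g loose spindle, standing upright, 112 mm tall, wing on top). Head: 58 mm long along x, 12 mm thick along y (grip it here), 34 mm high, so 17 mm above and below this point; x towards the wing with the red dot, z up along the spindle. A round hub of 25 mm lies right under the head.
- wing_dot (a point): Red dot on top of one wing of the head, 16.5 mm from the spindle's axis along its +x, 17 mm above the wing centre. The spindle's thread begins (its lowest end) on this side.
- spindle: The whole spindle, origin at its nose tip, on its axis, 95 mm below the wing centre; axes as the wing's. The nose widens from 11 mm at the tip to the plain 20 mm pilot 10 mm higher; a coarse right-hand round thread, 26 mm across, 8 mm pitch, begins 40 mm above the tip and runs up 24 mm. Left free in the boss it stays upright and does not turn by itself.
- boss_mouth (a point): Centre of the mouth of the clamp's brass boss: on the vertical threaded bore's axis, at the boss's top face, 120 mm above the bench. z up; x towards the red dot on the top face. Boss 42 mm across, 30 mm high, open below, 22 mm clear between thread crests (1 mm to spare round the spindle's pilot); thread right-hand, 8 mm pitch, about 2 mm axial play.
- boss_dot (a point): Red dot on the boss's top face, 17.5 mm from the axis; the boss's thread ends 4 mm below it. When the wing's dot comes round backward to this dot, the wing centre stands about 54 mm above the mouth; 0.1 to 0.5 rad further, left free, it falls one thread to about 46 mm; one forward turn then brings it to about 38 mm.
- clamp: Grey flask clamp, fixed to the bench, origin under its centre, on the boss's axis. Base 110 x 150 mm; the crossbar runs 144 mm along y with its top 112 mm above the bench; nuts at 56 mm either side reach 121 mm.
- stand: Wooden block the spindle stands in, 85 x 85 x 42 mm, fixed to the bench, origin under its centre. The hole in its middle is 23 mm across and 34 mm deep; the spindle's tip rests on its floor, 8 mm above the bench, so the wing centre is 103 mm above the bench.
- flask: Closed aluminium denture flask, about 100 mm across, 52 mm high, origin under its centre. Leave it.
- cast_yellow: Yellow plaster dental cast, 50 x 62 x 27 mm. Leave it.
- cast_blue: Blue plaster dental cast, 50 x 62 x 35 mm. Leave it.
- wax: Flat wax box, 62 x 100 x 24 mm. Leave it.

How it is judged:
By the outcome, as a careful person would: the job done as asked, in the order asked, and still so for the second after the job is handed in, while the arm keeps its last pose, push and grip.
It also fails if it takes over 72 s, if anything falls off the work surface, if the arm or the gripper's body presses on something with over 40 N, if the wrist force passes 120 N, or if a joint passes its speed limit or range.

## Working session

There is one attempt and no reset: what is moved stays moved. The work goes in short steps, Python scripts to look and compute and a tool call to move; the robot and the scene stay as the last step left them, time stands still between calls to the robot, and variables do not carry over. Pictures are saved under pics/ and viewed, at most 10 in all, crops included, and the job is handed in when it is done.

Besides the shell and the picture viewer there is one more tool, called after "Request:" by a JSON object that holds its "fn" and its "kwargs". servo_tool: Moves the arm, as the interface text tells. Its arguments: {"type":"object","properties":{"targets":{"type":"array"},"newtons":{"type":"number"}},"required":["targets"]}

```bash
mkdir -p pics; cat > h.py <<'E'
import numpy as np, cv2
from cell import manip
def snap(n,f):
    c=manip.calibration(n); im=manip.read_camera(n); cv2.imwrite('pics/'+f+'.png',im[:,:,::-1]); np.savez('pics/'+f,K=c['K'],k1=c['k1'],r=c['rvec'],t=c['tvec'],im=im); return im
def ray(f,uv):
    d=np.load('pics/'+f+'.npz'); K=d['K']; R=cv2.Rodrigues(d['r'].astype(float))[0]; t=d['t'].reshape(3)
    p=cv2.undistortPoints(np.array([[uv]],float),K,np.array([float(d['k1']),0,0,0]))[0,0] if 0 else None
    s=np.array([(uv[0]-K[0,2])/K[0,0],(uv[1]-K[1,2])/K[1,1]]); u=s.copy()
    for _ in range(30): u=s/(1+float(d['k1'])*(u@u))
    v=R.T@np.array([u[0],u[1],1]); return -R.T@t, v/np.linalg.norm(v)
def plane(f,uv,z):
    o,v=ray(f,uv); return o+v*(z-o[2])/v[2]
def tri(*fu):
    A=np.zeros((3,3));b=np.zeros(3);L=[ray(*x) for x in fu]
    for o,v in L: P=np.eye(3)-np.outer(v,v);A+=P;b+=P@o
    p=np.linalg.solve(A,b); return p,[np.linalg.norm((np.eye(3)-np.outer(v,v))@(p-o)) for o,v in L]
def red(f):
    im=np.load('pics/'+f+'.npz')['im'].astype(int); m=((im[:,:,0]>110)&(im[:,:,0]>2*im[:,:,1])&(im[:,:,0]>2*im[:,:,2])).astype(np.uint8)
    n,_,s,c=cv2.connectedComponentsWithStats(m); return [(s[i,4],c[i].round(1)) for i in range(1,n) if s[i,4]>=3]
E
python3 - <<'E'
from h import *
for n in ['scene','top','wrist']:
    snap(n,n+'0'); d=np.load(f'pics/{n}0.npz'); print(n,d['K'].round(0).tolist(),d['k1'],ray(n+'0',(320,200)),red(n+'0'))
print(manip.get_state())
a=[cv2.imread(f'pics/{n}0.png') for n in ['scene','top']]
E
```

```text
scene [[367.0, 0.0, 314.0], [0.0, 367.0, 198.0], [0.0, 0.0, 1.0]] -0.0354029980008462 (array([-0.15953989, -0.79767651,  0.59948758]), array([ 0.58943231,  0.68611466, -0.42639914])) [(np.int32(11), array([343.5, 196.2])), (np.int32(8), array([  5. , 197.4])), (np.int32(3), array([  0.3, 198.7])), (np.int32(3), array([  1. , 201.7])), (np.int32(3), array([  4.7, 200.3])), (np.int32(9), array([413.8, 222.8])), (np.int32(13), array([423., 227.])), (np.int32(9), array([441.8, 284.4]))]
top [[495.0, 0.0, 322.0], [0.0, 495.0, 200.0], [0.0, 0.0, 1.0]] -0.00731366423019922 (array([ 0.08543596, -0.1938192 ,  1.58618883]), array([ 0.27112269,  0.16124265, -0.94894325])) [(np.int32(16), array([351. , 171.5]))]
wrist [[349.0, 0.0, 316.0], [0.0, 349.0, 197.0], [0.0, 0.0, 1.0]] -0.07382638810596788 (array([0.08855008, 0.54866812, 0.38412605]), array([ 0.25485717, -0.06798599, -0.96458578])) []
{'time': 0.15, 'qpos': array([ 1.17587147e+00,  8.78091188e-02,  1.37191499e+00, -8.95234011e-06,
        1.68360922e+00, -1.03102614e-01]), 'joint_vel': array([ 0.00057552, -0.00017302, -0.00456875, -0.00148305,  0.00101055,
       -0.00108444]), 'joint_torque': array([ 1.50717937e-03, -3.40643477e+01, -3.02793002e+01,  7.18817348e-02,
        3.04853276e-02, -1.35943883e-04]), 'tcp_pos': array([0.15820791, 0.52666526, 0.4037557 ]), 'orientation': array([ 1.45394371e-01,  9.89373397e-01, -8.44586108e-04, -2.10181449e-04]), 'contact_force': array([0.73134635, 0.28711257, 0.23715583]), 'torque': array([ 0.04569062, -0.02707588, -0.03857059]), 'grip_force': 0.0, 'width': 0.09388109215053525}
```

View pics/scene0.png

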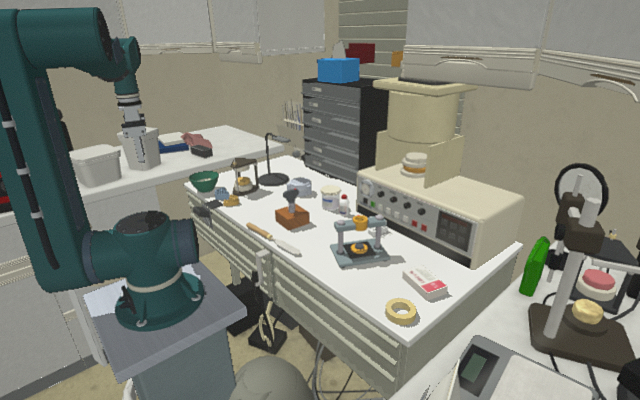

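View pics/top0.png

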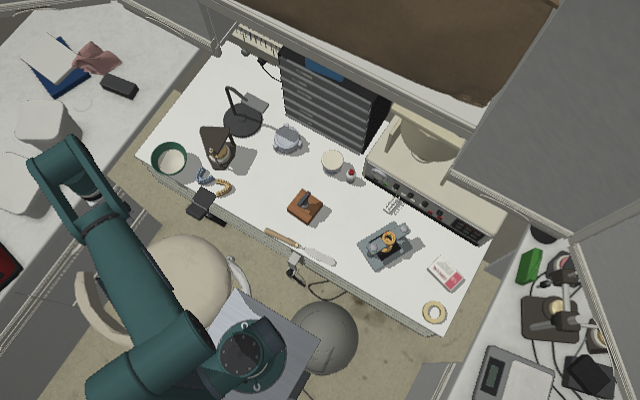

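The scene view shows the block at about (292,217) with the wing at (291,194), and the clamp boss at about (361,222). In the top view the wing is at (306,197) and the boss at (390,238).

```bash
python3 - <<'E'
from h import *
print(tri(('scene0',(291,194)),('top0',(306,197))), tri(('scene0',(361,221)),('top0',(389,238))))
print(plane('top0',(306,197),.12),plane('top0',(389,238),.12))
from scipy.spatial.transform import Rotation as R
s=manip.get_state(); Rt=R.from_quat(s['orientation']); print(Rt.as_matrix().round(3)); 
o,v=ray('wrist0',(316,197)); print('cam in tool',Rt.inv().apply(o-s['tcp_pos']),Rt.inv().apply(v))
a=[np.load(f'pics/{n}0.npz')['im'] for n in ['scene','top']]
c=[a[0][170:250,250:400],a[1][170:280,270:420]]
c=[cv2.resize(x,(600,int(x.shape[0]*4)),interpolation=cv2.INTER_CUBIC)[:300] for x in c]
cv2.imwrite('pics/c1.png',np.vstack(c)[:600,:,::-1])
E
```

```text
(array([0.49271756, 0.10340182, 0.10143073]), [np.float64(0.0033371718048737027), np.float64(0.0033371718048735705)]) (array([ 0.5110277 , -0.18849475,  0.10861393]), [np.float64(0.001292630890886668), np.float64(0.0012926308908868223)])
[0.49049561 0.09801049 0.12      ] [ 0.50672716 -0.18771084  0.12      ]
[[-0.958  0.288 -0.001]
 [ 0.288  0.958 -0.002]
 [ 0.    -0.002 -1.   ]]
cam in tool [0.07303961 0.00106613 0.01964027] [-0.2555127  -0.00156354  0.96680443]
```

Request:
{"fn": "servo_tool", "kwargs": {"targets": [[0.78,-1,1,0,0,0,-1],[0.78,-1,0,0,0,0,-1],[0.78,-1,0,0,0,0,-1],[0.78,-1,0,0,0,0,-1],[0.78,-1,0,0,0,0,-1],[0.78,-1,0,0,0,0,-1],[0.78,-1,0,0,0,0,-1],[0.78,-1,0,0,0,0,-1]]}}

```text
time: 0.95
tcp_pos: [0.3147, 0.3256, 0.4294]
orientation: [0.145, 0.989, -0.0, -0.0]
contact_force: [0.4, -0.4, -0.0]
width: 0.0938
grip_force: 0.0
```

Request:
{"fn": "servo_tool", "kwargs": {"targets": [[0.78,-1,0,0,0,0,-1],[0.78,-1,0,0,0,0,-1],[0.78,-1,0,0,0,0,-1],[0.78,-1,0,0,0,0,-1],[0.78,-1,0,0,0,0,-1],[0.78,-1,0,0,0,0,-1],[0.78,-1,0,0,0,0,-1],[0.78,-1,0,0,0,0,-1]]}}

```text
time: 1.75
tcp_pos: [0.4708, 0.1256, 0.4294]
orientation: [0.145, 0.989, -0.0, -0.0]
contact_force: [-0.1, 0.3, -0.2]
width: 0.0941
grip_force: 0.0
```

Request:
{"fn": "servo_tool", "kwargs": {"targets": [[0.78,-1,0,0,0,0,-1],[0,0,0,0,0,0,-1],[0,0,0,0,0,0,-1]]}}

```text
time: 2.05
tcp_pos: [0.4898, 0.1015, 0.4291]
orientation: [0.146, 0.989, 0.0, -0.001]
contact_force: [-0.3, 1.5, -0.1]
width: 0.094
grip_force: 0.0
```

```bash
python3 - <<'E'
from h import *
s=manip.get_state(); print(s['time'],s['tcp_pos'],s['qpos'].round(2))
snap('wrist','w1'); print(red('w1')); 
E
```

```text
2.05 [0.48982519 0.10147791 0.42910331] [ 0.09 -0.03  1.44  0.    1.73 -1.19]
[(np.int32(39), array([319.8, 208.8]))]
```

View pics/w1.png

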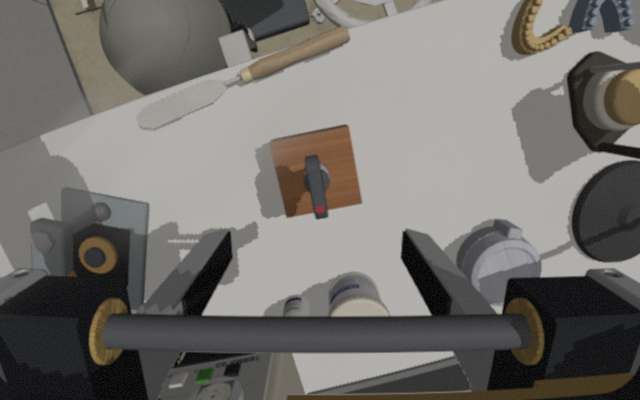

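The wrist view shows the wing in the block from (313,156) to its red dot at (320,209), already nearly along the image's vertical. The brass boss is at (97,255). I'll look at it from above, with a stop on the way for a second view.

Request:
{"fn": "servo_tool", "kwargs": {"targets": [[0,-1,0,0,0,0,-1],[0,-1,0,0,0,0,-1],[0,-1,0,0,0,0,-1],[0,-1,0,0,0,0,-1],[0,0,0,0,0,0,-1],[0,0,0,0,0,0,-1]]}}

```text
time: 2.7
tcp_pos: [0.4893, 0.0026, 0.4299]
orientation: [0.145, 0.989, 0.0, 0.0]
contact_force: [0.8, 0.8, -0.8]
width: 0.0943
grip_force: 0.0
```

```bash
python3 - <<'E'
from h import *
snap('wrist','w2'); print(red('w2')); 
E
```

```text
[(np.int32(35), array([430.3, 176.7])), (np.int32(27), array([379.3, 313.2]))]
```

Request:
{"fn": "servo_tool", "kwargs": {"targets": [[0.1,-1,0,0,0,0,-1],[0.1,-1,0,0,0,0,-1],[0.1,-1,0,0,0,0,-1],[0.1,-1,0,0,0,0,-1],[0.1,-1,0,0,0,0,-1],[0.1,-1,0,0,0,0,-1],[0.1,-0.6,0,0,0,0,-1],[0,0,0,0,0,0,-1]]}}

```text
time: 3.55
tcp_pos: [0.5077, -0.1636, 0.4293]
orientation: [0.146, 0.989, 0.0, -0.0]
contact_force: [0.4, -0.4, 0.3]
width: 0.0942
grip_force: 0.0
```

```bash
python3 - <<'E'
from h import *
manip.get_state()
snap('wrist','w3'); print(red('w3'))
c=[np.load(f'pics/{n}.npz')['im'] for n in ['w1','w2','w3']]
g=lambda a,x,y,w=100,h=75:cv2.resize(a[y-h//2:y+h-h//2,x-w//2:x+w-w//2],(400,300),interpolation=cv2.INTER_CUBIC)
cv2.imwrite('pics/m1.png',np.vstack([np.hstack([g(c[0],318,185),g(c[0],97,255)]),np.hstack([g(c[2],318,180),cv2.resize(c[1],(400,300))])])[:,:,::-1])
E
```

```text
[(np.int32(38), array([611.5, 102.3])), (np.int32(21), array([310.4, 206.9])), (np.int32(136), array([523.2, 261.9]))]
```

View pics/m1.png

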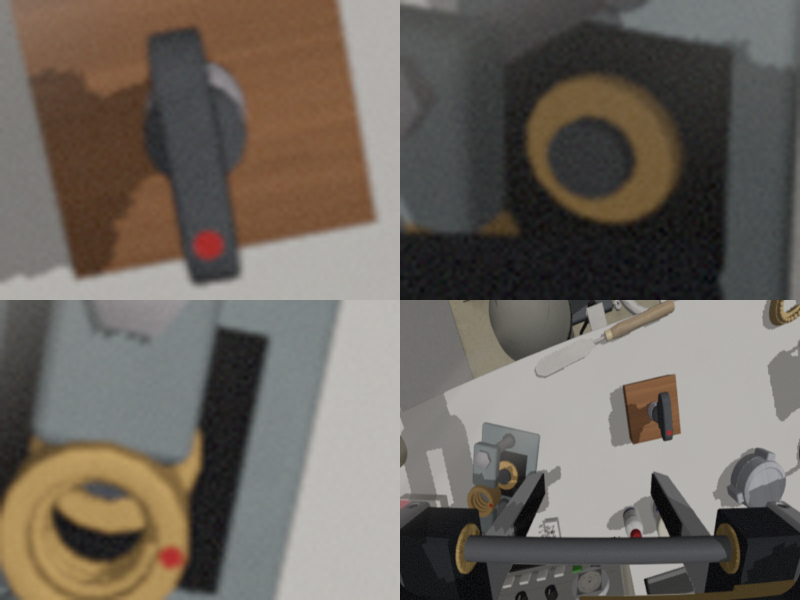

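The crops show the wing with its dot, and in w3 the boss mouth centred near (292,200) with its red dot at (310.4,206.9). The brass ring seen in w1 lies on the clamp's base, so it is not the boss. I'll measure now and take one more boss view.

Request:
{"fn": "servo_tool", "kwargs": {"targets": [[-0.6,-1,0,0,0,0,-1],[-0.6,-1,0,0,0,0,-1],[0,-1,0,0,0,0,-1],[0,0,0,0,0,0,-1],[0,0,0,0,0,0,-1]]}}

```text
time: 4.1
tcp_pos: [0.4774, -0.2372, 0.4297]
orientation: [0.145, 0.989, 0.001, -0.0]
contact_force: [0.0, -0.3, 0.1]
width: 0.094
grip_force: 0.0
```

```bash
cat >> h.py <<'E'
def brass(f,near):
    im=np.load('pics/'+f+'.npz')['im']; h=cv2.cvtColor(im,cv2.COLOR_RGB2HSV)
    m=((h[:,:,0]>12)&(h[:,:,0]<30)&(h[:,:,1]>100)&(h[:,:,2]>90)).astype(np.uint8)
    cs,_=cv2.findContours(m,cv2.RETR_CCOMP,cv2.CHAIN_APPROX_NONE)
    return [(len(c),[np.round(x,1) for x in cv2.fitEllipse(c)]) for c in cs if len(c)>25 and abs(cv2.fitEllipse(c)[0][0]-near[0])<30 and abs(cv2.fitEllipse(c)[0][1]-near[1])<30]
E
python3 - <<'E'
from h import *
manip.get_state(); snap('wrist','w4'); r=red('w4'); print(r)
print(brass('w3',(292,200)))
p=plane('w3',(310.4,206.9),.12); print('dot',p)
for q in r: print(q[0],tri(('w3',(310.4,206.9)),('w4',q[1])))
print('wingdot',tri(('w1',(319.8,208.8)),('w2',(430.3,176.7)),('w3',(611.5,102.3))))
for f,n in(('w1',(318,185)),('w2',(425,150))):
    im=np.load(f'pics/{f}.npz')['im'][n[1]-50:n[1]+50,n[0]-50:n[0]+50]; g=im.max(2)
    m=(g<85).astype(np.uint8); k,_,s,c=cv2.connectedComponentsWithStats(m)
    print(f,[(s[i].tolist(),c[i].round(1)) for i in range(1,k) if s[i,4]>60])
a=np.load('pics/w4.npz')['im']; b=np.load('pics/w2.npz')['im'];x,y=420,150
d=np.load('pics/w3.npz')['im']
g=lambda a,x,y,w=100,h=75:cv2.resize(a[y-h//2:y+h-h//2,x-w//2:x+w-w//2],(400,300),interpolation=cv2.INTER_CUBIC)
cv2.imwrite('pics/m2.png',np.vstack([np.hstack([g(b,425,160),g(d,300,200)]),np.hstack([cv2.resize(a,(400,300)),g(a,*[int(v) for v in (r[0][1] if len(r) else (350,180))])])])[:,:,::-1])
E
```

```text
[(np.int32(17), array([400.1, 215.4])), (np.int32(90), array([587.1, 266.1])), (np.int32(17), array([313.3, 354.8]))]
[(176, [array([291.8, 199.4]), array([44.7, 55.1]), np.float64(47.8)]), (55, [array([291.7, 202.3]), array([11.1, 26.5]), np.float64(106.4)]), (27, [array([293.7, 190.3]), array([ 5.2, 12.9]), np.float64(103.1)])]
dot [ 0.51819805 -0.17101621  0.12      ]
17 (array([ 0.51868278, -0.17120134,  0.11881468]), [np.float64(0.00016267718165999845), np.float64(0.0001626771816601329)])
90 (array([ 0.46599167, -0.15257419,  0.32461271]), [np.float64(0.004800721467255826), np.float64(0.004800721467255806)])
17 (array([ 0.43262527, -0.18150604,  0.39140163]), [np.float64(0.03955012432271653), np.float64(0.03955012432271656)])
wingdot (array([0.50389114, 0.10125415, 0.12061985]), [np.float64(0.00018855325068751593), np.float64(0.00025899990955683446), np.float64(0.0001374518281487786)])
w1 [([11, 20, 50, 64, 1199], array([44. , 48.1])), ([16, 60, 16, 21, 218], array([22.9, 69.6]))]
w2 [([0, 23, 61, 65, 1622], array([41.9, 52.6])), ([0, 69, 13, 22, 165], array([ 4.3, 79.2]))]
```

View pics/m2.png

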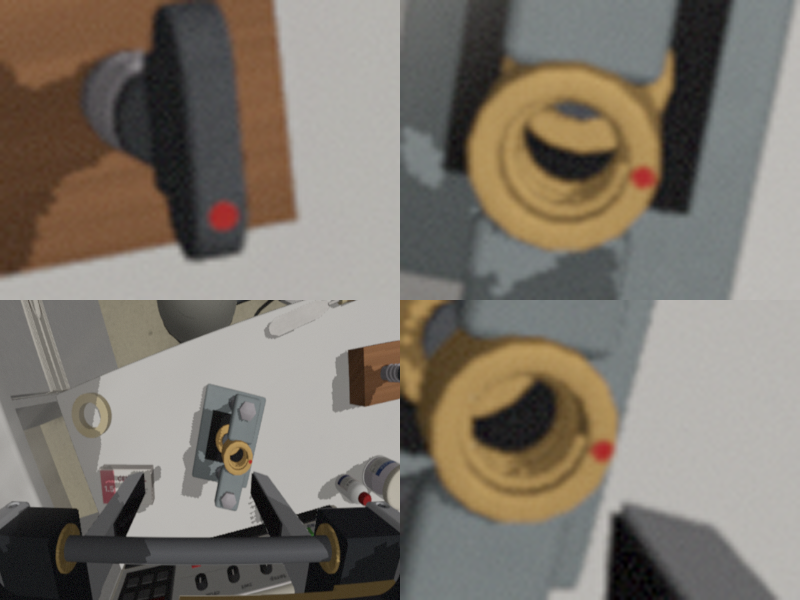

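The crops show the boss top-face centre at about (291,202) in w3 and (381,210.5) in w4. The wing's top face runs from (311.5,157) to (321.8,217.5) in w1.

```bash
python3 - <<'E'
from h import *
b,e=tri(('w3',(291.1,202.2)),('w4',(380.9,210.4))); d=np.array([.5186,-.1711,.119])
b2=(plane('w3',(291.1,202.2),.12)+plane('w4',(380.9,210.4),.12))/2
print('boss',b,e,b2,np.linalg.norm(b2-d),'yaw',np.degrees(np.arctan2(*(d-b2)[1::-1])))
A=plane('w1',(311.5,156.75),.12);B=plane('w1',(321.75,217.5),.12);w=plane('w1',(319.8,208.8),.12)
c=(A+B)/2;u=(B-A);print('len',np.linalg.norm(u),'yaw',np.degrees(np.arctan2(u[1],u[0])),'c',c,'via dot',w-.0165*u/np.linalg.norm(u))
from scipy.spatial.transform import Rotation as R
s=manip.get_state();m=R.from_quat(s['orientation']).as_matrix();print(m.round(4)[:,1],s['tcp_pos'],s['qpos'][[0,5]],np.degrees(np.arctan2(m[1,0],m[0,0])))
E
```

```text
boss [ 0.51015305 -0.18620134  0.11678824] [np.float64(1.536649686018496e-05), np.float64(1.5366496860237054e-05)] [ 0.50919786 -0.18611421  0.12      ] 0.017743361998881713 yaw 57.94454154002879
len 0.05385998152227718 yaw -7.5078015177071435 c [0.48532641 0.10423366 0.12      ] via dot [0.48759754 0.10351853 0.12      ]
[0.2862 0.9582 0.0011] [ 0.47751275 -0.23687731  0.42978907] [-0.56718008 -1.84756853] 163.37060075620298
```

Request:
{"fn": "servo_tool", "kwargs": {"targets": [[0.03,0.97,0,0,0,-1,-1],[0.03,0.97,0,0,0,-1,-1],[0.03,0.97,0,0,0,-1,-1],[0.03,0.97,0,0,0,-1,-1],[0.03,0.97,0,0,0,-1,-1],[0.03,0.97,0,0,0,-1,-1],[0.03,0.97,0,0,0,-1,-1],[0.03,0.97,0,0,0,-1,-1]]}}

```text
time: 4.95
tcp_pos: [0.4829, -0.0416, 0.4299]
orientation: [0.413, 0.911, 0.0, 0.0]
contact_force: [0.4, 0.4, 0.5]
width: 0.094
grip_force: 0.0
```

Request:
{"fn": "servo_tool", "kwargs": {"targets": [[0.03,0.97,0,0,0,-1,-1],[0.03,0.97,0,0,0,-1,-1],[0.03,0.97,0,0,0,-1,-1],[0.03,0.97,0,0,0,-1,-1],[0.03,0.97,0,0,0,-1,-1],[0.03,0.97,0,0,0,-1,-1],[0,0,0,0,0,-1,-1],[0,0,0,0,0,-1,-1]]}}

```text
time: 5.75
tcp_pos: [0.4869, 0.1037, 0.4298]
orientation: [0.647, 0.762, 0.0, -0.0]
contact_force: [0.8, 0.3, -0.6]
width: 0.0938
grip_force: 0.0
```

Request:
{"fn": "servo_tool", "kwargs": {"targets": [[0,0,0,0,0,-1,-1],[0,0,0,0,0,-1,-1],[0,0,0,0,0,-1,-1],[0,0,0,0,0,-1,-1],[0,0,0,0,0,-1,-1],[0,0,0,0,0,-1,-1],[0,0,0,0,0,-1,-1],[0,0,0,0,0,-1,-1]]}}

```text
time: 6.55
tcp_pos: [0.487, 0.1028, 0.4299]
orientation: [0.833, 0.554, 0.0, -0.0]
contact_force: [-0.4, 0.1, 0.7]
width: 0.0941
grip_force: 0.0
```

Request:
{"fn": "servo_tool", "kwargs": {"targets": [[0,0,0,0,0,-1,-1],[0,0,0,0,0,-1,-1],[0,0,0,0,0,-1,-1],[0,0,0,0,0,-1,-1],[0,0,0,0,0,-1,-1],[0,0,0,0,0,-1,-1],[0,0,0,0,0,-1,-1],[0,0,0,0,0,-1,-1]]}}

```text
time: 7.35
tcp_pos: [0.487, 0.1028, 0.4299]
orientation: [0.953, 0.303, 0.0, -0.0]
contact_force: [0.1, -0.4, 0.7]
width: 0.0944
grip_force: 0.0
```

Request:
{"fn": "servo_tool", "kwargs": {"targets": [[0,0,0,0,0,-1,-1],[0,0,0,0,0,-1,-1],[0,0,0,0,0,-1,-1],[0,0,0,0,0,-1,-1],[0,0,0,0,0,-1,-1],[0,0,0,0,0,-1,-1],[0,0,0,0,0,-1,-1],[0,0,0,0,0,-1,-1]]}}

```text
time: 8.15
tcp_pos: [0.487, 0.1028, 0.4299]
orientation: [1.0, 0.028, -0.0, -0.0]
contact_force: [0.6, 0.1, -0.2]
width: 0.0942
grip_force: 0.0
```

Request:
{"fn": "servo_tool", "kwargs": {"targets": [[0,0,-1,0,0,-1,-1],[0,0,-1,0,0,-1,-1],[0,0,-0.5,0,0,-0.8,-1],[0,0,0,0,0,0,-1],[0,0,0,0,0,0,-1]]}}

```text
time: 8.65
tcp_pos: [0.4874, 0.1022, 0.3677]
orientation: [0.998, -0.068, 0.0, -0.0]
contact_force: [0.2, -0.0, -0.6]
width: 0.0942
grip_force: 0.0
```

```bash
cat >> h.py <<'E'
from scipy.spatial.transform import Rotation as R
def st():
    s=manip.get_state(); m=R.from_quat(s['orientation']).as_matrix(); print(round(s['time'],2),s['tcp_pos'].round(4),'psi',np.degrees(np.arctan2(m[1,0],m[0,0])).round(1),'axis',m[:,2].round(4),'q16',s['qpos'][[0,5]].round(2),'F',s['contact_force'].round(1),'T',s['torque'].round(2),'w',round(s['width'],4),s['grip_force'])
E
python3 - <<'E'
from h import *
st(); im=snap('wrist','w5'); r=red('w5'); print(r,[plane('w5',q[1],.12) for q in r[:2]])
cv2.imwrite('pics/m3.png',cv2.resize(im[90:290,190:450],(780,600))[:,:,::-1])
E
```

```text
8.65 [0.4874 0.1022 0.3677] psi -7.8 axis [ 2.e-04  3.e-04 -1.e+00] q16 [0.09 1.8 ] F [ 0.2 -0.  -0.6] T [-0.02  0.19  0.05] w 0.0942 0.0
[(np.int32(3), array([316.7, 194.7])), (np.int32(3), array([314. , 197.7]))] [array([0.50466681, 0.10035526, 0.12      ]), array([0.50283996, 0.10244862, 0.12      ])]
```

View pics/m3.png

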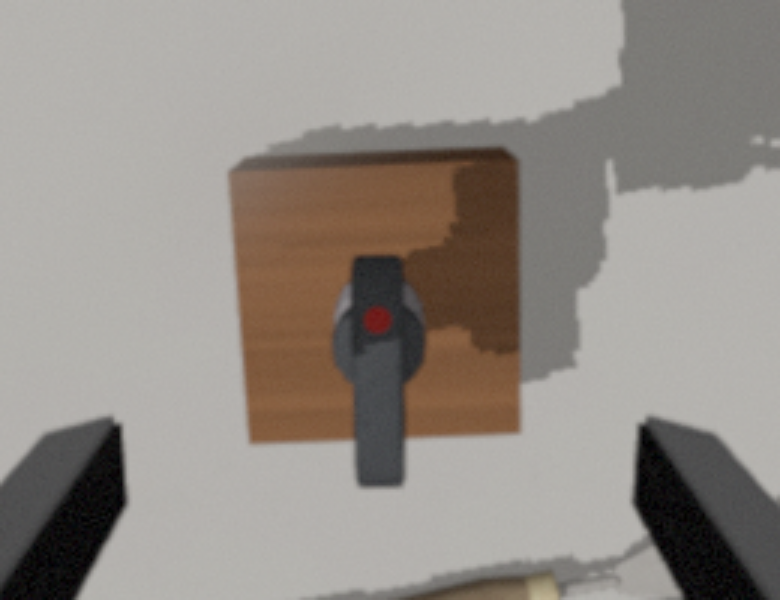

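The close view shows the wing straight along the image vertical, with its dot at about (315.7,196.7), so the tool is centred on it to about 1 mm. I'll descend and grip.

Request:
{"fn": "servo_tool", "kwargs": {"targets": [[0,0.04,-0.8,0,0,0,-1],[0,0,-0.8,0,0,0,-1],[0,0,-0.8,0,0,0,-1],[0,0,-0.7,0,0,0,-1],[0,0,0,0,0,0,1],[0,0,0,0,0,0,1],[0,0,0,0,0,0,1],[0,0,0,0,0,0,1]], "newtons": 40}}

```text
time: 9.5
tcp_pos: [0.4882, 0.1023, 0.2914]
orientation: [0.998, -0.069, 0.002, -0.0]
contact_force: [0.3, 0.4, -0.2]
width: 0.0653
grip_force: 0.0
```

Request:
{"fn": "servo_tool", "kwargs": {"targets": [[0,0,0,0,0,0,1],[0,0,0,0,0,0,1],[0,0,0,0,0,0,1]]}}

```text
time: 9.8
tcp_pos: [0.4878, 0.1022, 0.2899]
orientation: [0.998, -0.069, 0.0, 0.0]
contact_force: [0.5, 0.9, 0.2]
width: 0.0415
grip_force: 0.0
```

```bash
python3 -c "
from h import *
st()"
```

```text
9.8 [0.4878 0.1022 0.2899] psi -7.9 axis [ 3.e-04 -1.e-04 -1.e+00] q16 [0.09 1.8 ] F [0.5 0.9 0.2] T [ 0.01  0.16 -0.01] w 0.0415 0.0
```

Request:
{"fn": "servo_tool", "kwargs": {"targets": [[0,0,0,0,0,0,1],[0,0,0,0,0,0,1],[0,0,0,0,0,0,1],[0,0,0,0,0,0,1],[0,0,0,0,0,0,1],[0,0,0,0,0,0,1]]}}

```text
time: 10.4
tcp_pos: [0.4877, 0.1023, 0.2897]
orientation: [0.998, -0.069, -0.0, 0.0]
contact_force: [0.4, 0.2, 0.1]
width: 0.0114
grip_force: 40.0
```

```bash
python3 -c "
from h import *
st()"
```

```text
10.4 [0.4877 0.1023 0.2897] psi -7.9 axis [-1.e-04 -0.e+00 -1.e+00] q16 [0.09 1.8 ] F [0.4 0.2 0.1] T [ 0.01  0.11 -0.  ] w 0.0114 39.990532994270325
```

Request:
{"fn": "servo_tool", "kwargs": {"targets": [[0,0,0.5,0,0,0,1],[0,0,0.9,0,0,0,1],[0,0,1,0,0,0,1],[0,0,1,0,0,0,1],[0,0,1,0,0,0,1],[0,0,0.8,0,0,0,1],[0.07,-0.5,0,0,0,0,1],[0.07,-0.9,0,0,0,0,1]]}}

```text
time: 11.2
tcp_pos: [0.4911, 0.0671, 0.4199]
orientation: [0.998, -0.068, 0.0, 0.0]
contact_force: [-0.4, -1.0, -2.4]
width: 0.0117
grip_force: 40.0
```

Request:
{"fn": "servo_tool", "kwargs": {"targets": [[0.07,-1,0,0,0,0,1],[0.07,-1,0,0,0,0,1],[0.07,-1,0,0,0,0,1],[0.07,-1,0,0,0,0,1],[0.07,-1,0,0,0,0,1],[0.07,-1,0,0,0,0,1],[0.07,-1,0,0,0,0,1],[0.07,-1,0,0,0,0,1]]}}

```text
time: 12.0
tcp_pos: [0.5047, -0.1346, 0.418]
orientation: [0.998, -0.069, -0.002, -0.0]
contact_force: [0.3, 0.7, -1.8]
width: 0.0118
grip_force: 40.0
```

Request:
{"fn": "servo_tool", "kwargs": {"targets": [[0.07,-1,0,0,0,0,1],[0.07,-0.8,0,0,0,0,1],[0.04,-0.34,0,0,0,0,1],[0,0,0,0,0,0,1],[0,0,0,0,0,0,1]]}}

```text
time: 12.5
tcp_pos: [0.5095, -0.186, 0.419]
orientation: [0.998, -0.069, -0.001, -0.001]
contact_force: [0.1, 0.5, -2.2]
width: 0.0115
grip_force: 40.0
```

```bash
python3 - <<'E'
from h import *
st(); im=snap('wrist','w6'); r=red('w6'); print(r,[(plane('w6',q[1],.12),ray('w6',q[1])) for q in r[:1]])
cv2.imwrite('pics/m4.png',cv2.resize(im[60:310,155:480],(780,600))[:,:,::-1])
E
```

```text
12.5 [ 0.5095 -0.186   0.419 ] psi -7.9 axis [-0.0013  0.0011 -1.    ] q16 [-0.45  1.25] F [ 0.1  0.5 -2.2] T [-0.02  0.15  0.04] w 0.0115 39.98962104320526
[(np.int32(234), array([66.7, 63.3])), (np.int32(19), array([298. , 191.8])), (np.int32(101), array([316. , 240.3]))] [(array([ 0.64704668, -0.00519339,  0.12      ]), (array([ 0.58512955, -0.19564309,  0.39941504]), array([ 0.18011225,  0.55400379, -0.81279726])))]
```

View pics/m4.png

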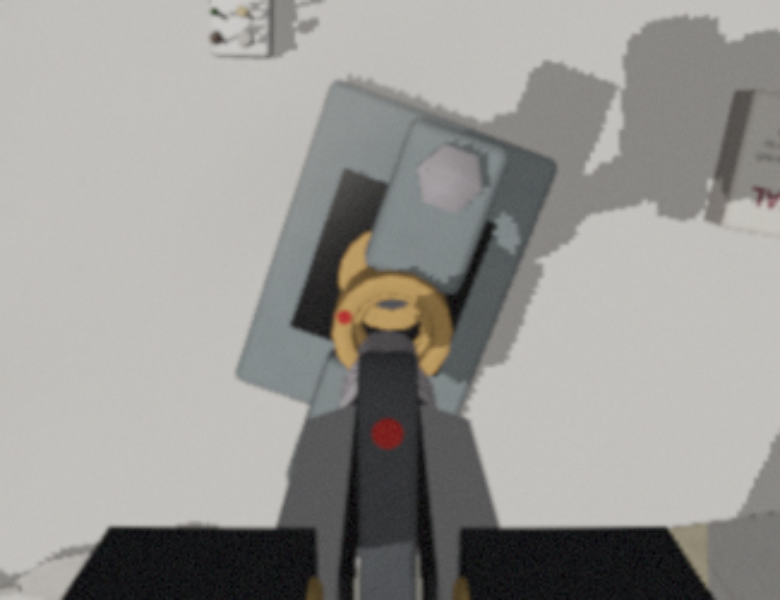

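The view shows the nose tip just above the boss mouth. The boss centre is at crop column 392 and the spindle at 388, so the boss is about 1.4 mm to the right, which is -y.

```bash
python3 - <<'E'
from h import *
print(plane('w6',(298,191.8),.12), 'boss edges',plane('w6',(155+332/2.4,60+318/2.4),.12),plane('w6',(155+452/2.4,60+318/2.4),.12),'wingdot',plane('w6',(316,240.3),.419-.1867+.017),'tip col',plane('w6',(155+387/2.4,60+340/2.4),.137))
E
```

```text
[ 0.51787415 -0.17098641  0.12      ] boss edges [ 0.51782094 -0.16707927  0.12      ] [ 0.51209182 -0.20795418  0.12      ] wingdot [ 0.52508605 -0.18709516  0.2493    ] tip col [ 0.5121419 -0.1853863  0.137    ]
```

Request:
{"fn": "servo_tool", "kwargs": {"targets": [[0,-0.04,-0.8,0,0,0,1],[0,0,-0.6,0,0,0,1],[0,0,-0.2,0,0,0,1]]}}

```text
time: 12.85
tcp_pos: [0.5097, -0.1866, 0.3778]
orientation: [0.998, -0.069, -0.001, -0.0]
contact_force: [1.3, -0.9, -1.9]
width: 0.0117
grip_force: 40.0
```

Request:
{"fn": "servo_tool", "kwargs": {"targets": [[0,0,-0.3,0,0,0,1],[0,0,-0.2,0,0,0,1],[0,0,-0.1,0,0,0,1],[0,0,-0.06,0,0,0,1],[0,0,0,0,0,0,1]]}}

```text
time: 13.35
tcp_pos: [0.5097, -0.1872, 0.3632]
orientation: [0.998, -0.069, -0.0, -0.0]
contact_force: [-0.5, -0.6, -2.9]
width: 0.0116
grip_force: 40.0
```

```bash
python3 -c "
from h import *
st()"
```

```text
13.35 [ 0.5097 -0.1872  0.3632] psi -7.9 axis [-2.e-04  1.e-04 -1.e+00] q16 [-0.46  1.25] F [-0.5 -0.6 -2.9] T [0.   0.09 0.01] w 0.0116 39.98951554298401
```

Request:
{"fn": "servo_tool", "kwargs": {"targets": [[0,0,-0.05,0,0,0,1],[0,0,-0.05,0,0,0,1],[0,0,-0.04,0,0,0,1],[0,0,0,0,0,0,1]]}}

```text
time: 13.75
tcp_pos: [0.5097, -0.1873, 0.3595]
orientation: [0.998, -0.069, -0.0, -0.0]
contact_force: [-0.7, -0.3, -2.1]
width: 0.0121
grip_force: 40.0
```

Request:
{"fn": "servo_tool", "kwargs": {"targets": [[0,0,-0.03,0,0,0,1],[0,0,0,0,0,0,1]]}}

```text
time: 13.95
tcp_pos: [0.5097, -0.1873, 0.3591]
orientation: [0.998, -0.069, 0.0, 0.0]
contact_force: [-0.3, -0.1, -2.4]
width: 0.0117
grip_force: 40.0
```

Request:
{"fn": "servo_tool", "kwargs": {"targets": [[0,0,-0.04,0,0,0,1],[0,0,0,0,0,0,1]]}}

```text
time: 14.15
tcp_pos: [0.5097, -0.1873, 0.3588]
orientation: [0.998, -0.069, 0.0, 0.0]
contact_force: [-0.3, 0.3, 0.9]
width: 0.0117
grip_force: 40.0
```

Request:
{"fn": "servo_tool", "kwargs": {"targets": [[0,0,-0.04,0,0,0,1],[0,0,0,0,0,0,1]]}}

```text
time: 14.35
tcp_pos: [0.5096, -0.1872, 0.3587]
orientation: [0.998, -0.069, 0.001, 0.0]
contact_force: [-2.2, 1.4, 5.3]
width: 0.0117
grip_force: 40.0
```

Request:
{"fn": "servo_tool", "kwargs": {"targets": [[0,0,0.02,0,0,1,1],[0,0,0.004,0,0,1,1],[0,0,0.004,0,0,1,1],[0,0,0.004,0,0,1,1],[0,0,0.004,0,0,1,1],[0,0,0.004,0,0,1,1],[0,0,0.004,0,0,1,1],[0,0,0.004,0,0,1,1]]}}

```text
time: 15.15
tcp_pos: [0.5095, -0.1874, 0.358]
orientation: [0.978, 0.21, -0.0, 0.0]
contact_force: [-1.1, 0.1, -0.5]
width: 0.0118
grip_force: 40.0
```

Request:
{"fn": "servo_tool", "kwargs": {"targets": [[0,0,0.004,0,0,1,1],[0,0,0.004,0,0,1,1],[0,0,0.004,0,0,1,1],[0,0,0.004,0,0,1,1],[0,0,0.004,0,0,1,1],[0,0,0.004,0,0,1,1],[0,0,0.004,0,0,1,1],[0,0,0.004,0,0,1,1]]}}

```text
time: 15.95
tcp_pos: [0.5095, -0.187, 0.3581]
orientation: [0.882, 0.471, -0.001, -0.001]
contact_force: [-0.2, 0.3, -1.6]
width: 0.0117
grip_force: 40.0
```

Request:
{"fn": "servo_tool", "kwargs": {"targets": [[0,0,0.004,0,0,1,1],[0,0,0,0,0,0,1]]}}

```text
time: 16.15
tcp_pos: [0.5095, -0.187, 0.3581]
orientation: [0.866, 0.501, -0.001, -0.001]
contact_force: [-1.7, 1.6, -2.3]
width: 0.0118
grip_force: 40.0
```

```bash
python3 -c "
from h import *
st()"
```

```text
16.15 [ 0.5095 -0.187   0.3581] psi 60.1 axis [-0.002   0.0015 -1.    ] q16 [-0.46  0.07] F [-1.7  1.6 -2.3] T [0.21 0.41 0.06] w 0.0118 39.984206557273865
```

```bash
python3 - <<'E'
from h import *
st(); im=snap('wrist','w7'); print(red('w7'))
s=manip.get_state()
c=im[165:265,235:400]; cv2.imwrite('pics/m5.png',cv2.resize(c,(792,480),interpolation=cv2.INTER_CUBIC)[:,:,::-1])
E
```

```text
16.15 [ 0.5095 -0.187   0.3581] psi 60.1 axis [-0.002   0.0015 -1.    ] q16 [-0.46  0.07] F [-1.7  1.6 -2.3] T [0.21 0.41 0.06] w 0.0118 39.984206557273865
[(np.int32(85), array([537.5, 190.7])), (np.int32(34), array([314.5, 197.3])), (np.int32(76), array([549.4, 227.8])), (np.int32(129), array([316. , 240.3]))]
```

View pics/m5.png

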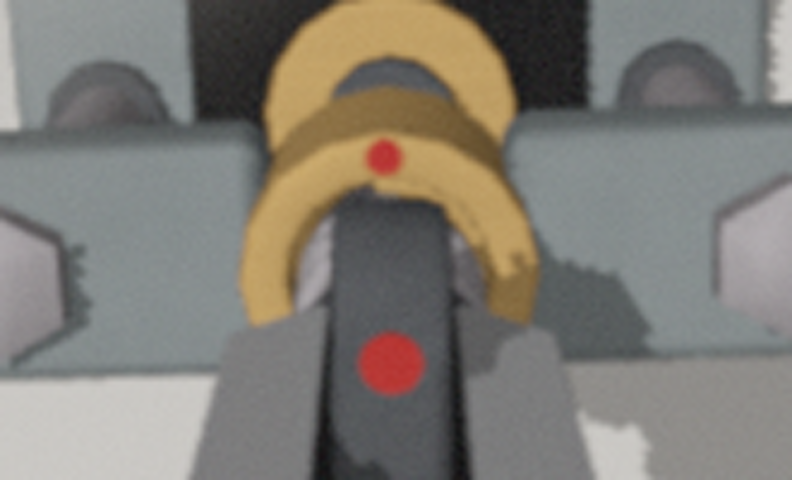

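The wing has not slipped in the grip (its dot is still at (316,240.3)). The boss dot at (314.5,197.3) is almost in line with it, with about 3° still to go. I'll turn on past the dot while easing the side load, then open and let it fall.

Request:
{"fn": "servo_tool", "kwargs": {"targets": [[-0.02,0.02,0.02,0,0,1,1],[0,0,0,0,0,1,1],[0,0,0,0,0,1,1],[0,0,0,0,0,1,1],[0,0,0,0,0,1,1],[0,0,0,0,0,0,1]]}}

```text
time: 16.8
tcp_pos: [0.5092, -0.1866, 0.359]
orientation: [0.766, 0.643, -0.0, -0.001]
contact_force: [-0.8, 2.3, -3.6]
width: 0.0118
grip_force: 40.0
```

```bash
python3 -c "
from h import *
st()"
```

```text
16.8 [ 0.5092 -0.1866  0.359 ] psi 80.0 axis [-8.e-04  9.e-04 -1.e+00] q16 [-0.46 -0.28] F [-0.8  2.3 -3.6] T [ 0.24  0.27 -0.  ] w 0.0118 39.98820126056671
```

Request:
{"fn": "servo_tool", "kwargs": {"targets": [[0,0,0,0,0,0,-0.5],[0,0,0,0,0,0,-0.5],[0,0,0,0,0,0,-0.5],[0,0,0,0,0,0,-0.5]]}}

```text
time: 17.2
tcp_pos: [0.5093, -0.1869, 0.3602]
orientation: [0.766, 0.643, 0.0, 0.001]
contact_force: [0.9, 0.2, -0.3]
width: 0.0403
grip_force: 0.0
```

```bash
python3 - <<'E'
from h import *
st(); im=snap('wrist','w8'); print(red('w8'))
for q in red('w8'):
    if abs(q[1][0]-316)<20:
        for h in (.037,.038,.046,.054): print(q[1],h,plane('w8',q[1],.12+h+.017).round(4))
E
```

```text
17.2 [ 0.5093 -0.1869  0.3602] psi 80.0 axis [ 1.4e-03 -8.0e-04 -1.0e+00] q16 [-0.46 -0.28] F [ 0.9  0.2 -0.3] T [-0.05  0.07  0.  ] w 0.0403 0.0
[(np.int32(24), array([322.4, 196.1])), (np.int32(120), array([313.4, 228.6])), (np.int32(76), array([515.8, 259.1])), (np.int32(57), array([514.2, 294.7]))]
[322.4 196.1] 0.037 [ 0.5196 -0.1566  0.174 ]
[322.4 196.1] 0.038 [ 0.5196 -0.1563  0.175 ]
[322.4 196.1] 0.046 [ 0.5199 -0.1542  0.183 ]
[322.4 196.1] 0.054 [ 0.5201 -0.1521  0.191 ]
[313.4 228.6] 0.037 [ 0.5123 -0.1726  0.174 ]
[313.4 228.6] 0.038 [ 0.5123 -0.1722  0.175 ]
[313.4 228.6] 0.046 [ 0.5129 -0.1693  0.183 ]
[313.4 228.6] 0.054 [ 0.5135 -0.1665  0.191 ]
```

The wing's dot moved from row 240 to row 228.6. Cast onto its radius of 16.5 mm, that puts the wing about 45 mm above the mouth, so it has dropped one thread. I'll re-grip lower, centred, and turn forward.

Request:
{"fn": "servo_tool", "kwargs": {"targets": [[0,0.024,-0.2,0,0,0,-0.3],[0,0,-0.12,0,0,0,-0.3],[0,0,0,0,0,0,1],[0,0,0,0,0,0,1],[0,0,0,0,0,0,1],[0,0,0,0,0,0,1],[0,0,0,0,0,0,1],[0,0,0,0,0,0,1]], "newtons": 30}}

```text
time: 18.05
tcp_pos: [0.5092, -0.1862, 0.3516]
orientation: [0.766, 0.643, 0.0, 0.0]
contact_force: [-0.1, 0.0, 0.3]
width: 0.0167
grip_force: 0.0
```

```bash
python3 - <<'E'
from h import *
st(); snap('wrist','w9'); print(red('w9'))
E
```

```text
18.05 [ 0.5092 -0.1862  0.3516] psi 80.1 axis [ 2.e-04 -1.e-04 -1.e+00] q16 [-0.46 -0.28] F [-0.1  0.   0.3] T [-0.07  0.03 -0.02] w 0.0167 0.0
[(np.int32(31), array([323.3, 201.3])), (np.int32(130), array([314.1, 236.6])), (np.int32(79), array([522.2, 265.5])), (np.int32(62), array([520. , 302.2]))]
```

```bash
python3 - <<'E'
from h import *
print('ref w6', [plane('w6',(316,240.3),.419-.1867+h).round(4) for h in (.013,.017,.021)])
for f,p in(('w8',(313.4,228.6)),('w9',(314.1,236.6))):
  for h in (.038,.042,.046,.048):
    q=plane(f,p,.137+h); print(f,h,q.round(4), np.linalg.norm(q[:2]-[.5094,-.1862]).round(4))
  print('boss dot',plane(f,red(f)[0][1],.12))
E
```

```text
ref w6 [array([ 0.5235, -0.1869,  0.2453]), array([ 0.5251, -0.1871,  0.2493]), array([ 0.5267, -0.1873,  0.2533])]
w8 0.038 [ 0.5123 -0.1722  0.175 ] 0.0143
w8 0.042 [ 0.5126 -0.1708  0.179 ] 0.0158
w8 0.046 [ 0.5129 -0.1693  0.183 ] 0.0172
w8 0.048 [ 0.513  -0.1686  0.185 ] 0.0179
boss dot [ 0.51819192 -0.17077791  0.12      ]
w9 0.038 [ 0.5122 -0.1724  0.175 ] 0.0141
w9 0.042 [ 0.5125 -0.1709  0.179 ] 0.0156
w9 0.046 [ 0.5128 -0.1693  0.183 ] 0.0172
w9 0.048 [ 0.513  -0.1686  0.185 ] 0.018
boss dot [ 0.51803439 -0.1711069   0.12      ]
```

Request:
{"fn": "servo_tool", "kwargs": {"targets": [[0,0,0,0,0,0,1],[0,0,0,0,0,0,1],[0,0,0,0,0,0,1]]}}

```text
time: 18.4
tcp_pos: [0.5091, -0.1861, 0.3517]
orientation: [0.766, 0.643, -0.0, -0.0]
contact_force: [-1.1, 0.2, 1.5]
width: 0.0117
grip_force: 30.0
```

Request:
{"fn": "servo_tool", "kwargs": {"targets": [[0,0,-0.0036,0,0,-1,1],[0,0,-0.0036,0,0,-1,1],[0,0,-0.0036,0,0,-1,1],[0,0,-0.0036,0,0,-1,1],[0,0,-0.0036,0,0,-1,1],[0,0,-0.0036,0,0,-1,1],[0,0,-0.0036,0,0,-1,1],[0,0,-0.0036,0,0,-1,1]]}}

```text
time: 19.2
tcp_pos: [0.5092, -0.1862, 0.3509]
orientation: [0.914, 0.406, -0.0, 0.0]
contact_force: [-1.1, -0.4, 1.0]
width: 0.0119
grip_force: 30.0
```

```bash
python3 -c "
from h import *
st()"
```

```text
19.2 [ 0.5092 -0.1862  0.3509] psi 47.9 axis [-1.e-04 -4.e-04 -1.e+00] q16 [-0.46  0.28] F [-1.1 -0.4  1. ] T [-0.15  0.32  0.02] w 0.0119 29.968547523021698
```

Request:
{"fn": "servo_tool", "kwargs": {"targets": [[0,0,-0.0036,0,0,-1,1],[0,0,-0.0036,0,0,-1,1],[0,0,-0.0036,0,0,-1,1],[0,0,-0.0036,0,0,-1,1],[0,0,-0.0036,0,0,-1,1],[0,0,-0.0036,0,0,-1,1],[0,0,-0.0036,0,0,-1,1],[0,0,-0.0036,0,0,-1,1]]}}

```text
time: 20.0
tcp_pos: [0.5093, -0.1865, 0.3501]
orientation: [0.99, 0.138, 0.0, 0.001]
contact_force: [-0.3, -1.3, -0.4]
width: 0.0119
grip_force: 30.0
```

Request:
{"fn": "servo_tool", "kwargs": {"targets": [[0,0,-0.0036,0,0,-1,1],[0,0,-0.0036,0,0,-1,1],[0,0,-0.0036,0,0,-1,1],[0,0,-0.0036,0,0,-1,1],[0,0,-0.0036,0,0,-1,1],[0,0,-0.0036,0,0,-1,1],[0,0,-0.0036,0,0,-1,1],[0,0,-0.0036,0,0,-1,1]]}}

```text
time: 20.8
tcp_pos: [0.5091, -0.1868, 0.3495]
orientation: [0.99, -0.14, 0.0, 0.001]
contact_force: [-1.6, -2.1, 1.7]
width: 0.0123
grip_force: 30.0
```

Request:
{"fn": "servo_tool", "kwargs": {"targets": [[0,0,-0.0036,0,0,-1,1],[0,0,-0.0036,0,0,-1,1],[0,0,-0.0036,0,0,-1,1],[0,0,-0.0036,0,0,-1,1],[0,0,-0.0036,0,0,-1,1],[0,0,-0.0036,0,0,-1,1],[0,0,-0.0036,0,0,-1,1],[0,0,-0.0036,0,0,-1,1]]}}

```text
time: 21.6
tcp_pos: [0.5089, -0.1869, 0.3489]
orientation: [0.913, -0.408, 0.0, 0.001]
contact_force: [-2.9, -2.1, 0.8]
width: 0.0116
grip_force: 30.0
```

Request:
{"fn": "servo_tool", "kwargs": {"targets": [[0,0,-0.0036,0,0,-1,1],[0,0,-0.0036,0,0,-1,1],[0,0,-0.0036,0,0,-1,1],[0,0,-0.0036,0,0,-1,1],[0,0,-0.0036,0,0,-1,1],[0,0,-0.0036,0,0,-1,1],[0,0,0,0,0,0,1],[0,0,0,0,0,0,1]]}}

```text
time: 22.4
tcp_pos: [0.5088, -0.187, 0.3483]
orientation: [0.81, -0.587, 0.0, 0.002]
contact_force: [-3.9, -3.3, 1.2]
width: 0.0113
grip_force: 30.0
```

```bash
python3 -c "
from h import *
st(); snap('wrist','w10'); print(red('w10'))"
```

```text
22.4 [ 0.5088 -0.187   0.3483] psi -71.9 axis [-0.0015 -0.0028 -1.    ] q16 [-0.46  2.37] F [-3.9 -3.3  1.2] T [-0.87  0.9   0.04] w 0.0113 29.971117079257965
[(np.int32(21), array([141.4,   1.3])), (np.int32(123), array([130.6,  41.4])), (np.int32(136), array([316.2, 236.8])), (np.int32(180), array([ 93.1, 369.6]))]
```

Request:
{"fn": "servo_tool", "kwargs": {"targets": [[0,0,0,0,0,0,-0.55],[0,0,0,0,0,0,-0.55],[0,0,0,0,0,0,-0.55],[0,0,0,0,0,0,-0.55],[0,0,0,0,0,0,-0.55],[0,0,0,0,0,1,-0.55],[0,0,0,0,0,1,-0.55],[0,0,0,0,0,1,-0.55]]}}

```text
time: 23.25
tcp_pos: [0.5093, -0.186, 0.3481]
orientation: [0.867, -0.498, -0.0, -0.0]
contact_force: [-0.0, -0.8, 0.2]
width: 0.0709
grip_force: 0.0
```

Request:
{"fn": "servo_tool", "kwargs": {"targets": [[0,0,0,0,0,1,-0.55],[0,0,0,0,0,1,-0.55],[0,0,0,0,0,1,-0.55],[0,0,0,0,0,1,-0.55],[0,0,0,0,0,1,-0.55],[0,0,0,0,0,1,-0.55],[0,0,0,0,0,1,-0.55],[0,0,0,0,0,1,-0.55]]}}

```text
time: 24.05
tcp_pos: [0.5093, -0.186, 0.3481]
orientation: [0.971, -0.24, 0.0, -0.0]
contact_force: [-0.2, -0.3, 0.1]
width: 0.0729
grip_force: 0.0
```

Request:
{"fn": "servo_tool", "kwargs": {"targets": [[0,0,0,0,0,1,-0.55],[0,0,0,0,0,1,-0.55],[0,0,0,0,0,1,-0.55],[0,0,0,0,0,1,-0.55],[0,0,0,0,0,1,-0.55],[0,0,0,0,0,1,-0.55],[0,0,0,0,0,1,-0.55],[0,0,0,0,0,1,-0.55]]}}

```text
time: 24.85
tcp_pos: [0.5093, -0.186, 0.3481]
orientation: [0.999, 0.037, 0.0, -0.0]
contact_force: [0.4, 0.7, -0.9]
width: 0.0727
grip_force: 0.0
```

Request:
{"fn": "servo_tool", "kwargs": {"targets": [[0,0,0,0,0,1,-0.55],[0,0,0,0,0,1,-0.55],[0,0,0,0,0,1,-0.55],[0,0,0,0,0,1,-0.55],[0,0,0,0,0,1,-0.55],[0,0,0,0,0,1,-0.55],[0,0,0,0,0,1,-0.55],[0,0,0,0,0,1,-0.55]]}}

```text
time: 25.65
tcp_pos: [0.5093, -0.186, 0.3481]
orientation: [0.95, 0.311, 0.0, -0.0]
contact_force: [-0.1, -0.3, 0.2]
width: 0.0728
grip_force: 0.0
```

Request:
{"fn": "servo_tool", "kwargs": {"targets": [[0,0,0,0,0,1,-0.55],[0,0,0,0,0,1,-0.55],[0,0,0,0,0,1,-0.55],[0,0,0,0,0,1,-0.55],[0,0,0,0,0,1,-0.55],[0,0,0,0,0,1,-0.55],[0,0,0,0,0,1,-0.55],[0,0,0,0,0,1,-0.55]]}}

```text
time: 26.45
tcp_pos: [0.5093, -0.186, 0.3481]
orientation: [0.828, 0.561, 0.0, 0.0]
contact_force: [-0.2, -0.1, 0.3]
width: 0.0729
grip_force: 0.0
```

Request:
{"fn": "servo_tool", "kwargs": {"targets": [[0,0,0,0,0,1,-0.55],[0,0,0,0,0,1,-0.55],[0,0,0,0,0,1,-0.55],[0,0,0,0,0,1,-0.55],[0,0,0,0,0,1,-0.55],[0,0,0,0,0,1,-0.55],[0,0,0,0,0,1,-0.55],[0,0,0,0,0,1,-0.55]]}}

```text
time: 27.25
tcp_pos: [0.5093, -0.186, 0.3481]
orientation: [0.641, 0.768, 0.0, 0.0]
contact_force: [-0.7, -0.1, 0.3]
width: 0.0726
grip_force: 0.0
```

Request:
{"fn": "servo_tool", "kwargs": {"targets": [[0,0,0,0,0,1,-0.3],[0,0,0,0,0,1,0],[0,0,0,0,0,0,0]]}}

```text
time: 27.55
tcp_pos: [0.5093, -0.186, 0.3481]
orientation: [0.587, 0.809, 0.0, 0.0]
contact_force: [0.4, -0.1, 1.0]
width: 0.052
grip_force: 0.0
```

```bash
python3 - <<'E'
from h import *
st(); im=snap('wrist','w11'); print(red('w11'))
a=np.load('pics/w10.npz')['im']
cv2.imwrite('pics/m6.png',np.hstack([cv2.resize(im[150:300,220:420],(400,300)),cv2.resize(a[150:300,220:420],(400,300))])[:,:,::-1])
E
```

```text
27.55 [ 0.5093 -0.186   0.3481] psi 108.1 axis [ 3.e-04  2.e-04 -1.e+00] q16 [-0.45 -0.77] F [ 0.4 -0.1  1. ] T [-0.06 -0.03 -0.01] w 0.052 0.0
[(np.int32(90), array([604.6,   2.5])), (np.int32(39), array([334. , 209.6])), (np.int32(110), array([312.3, 304.9]))]
```

View pics/m6.png

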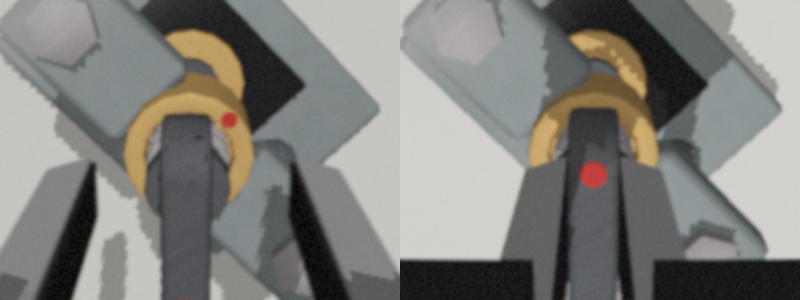

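The left crop shows the wing aligned in the open fingers after the half-turn back, with its dot now on the far side at (312.3,304.9). The right crop shows the grip before release.

```bash
python3 - <<'E'
from h import *
for h in (.032,.036,.040,.044,.048):
    a=plane('w10',(316.2,236.8),.137+h);b=plane('w11',(312.3,304.9),.137+h)
    print(h,a.round(4),b.round(4),[np.linalg.norm(x[:2]-[.5092,-.1862]).round(4) for x in(a,b)])
E
```

```text
0.032 [ 0.5141 -0.1985  0.169 ] [ 0.517  -0.2105  0.169 ] [np.float64(0.0132), np.float64(0.0255)]
0.036 [ 0.5146 -0.2     0.173 ] [ 0.5162 -0.2081  0.173 ] [np.float64(0.0148), np.float64(0.023)]
0.04 [ 0.515  -0.2015  0.177 ] [ 0.5155 -0.2057  0.177 ] [np.float64(0.0163), np.float64(0.0205)]
0.044 [ 0.5155 -0.2029  0.181 ] [ 0.5148 -0.2033  0.181 ] [np.float64(0.0179), np.float64(0.018)]
0.048 [ 0.516  -0.2044  0.185 ] [ 0.5141 -0.2009  0.185 ] [np.float64(0.0194), np.float64(0.0155)]
```

Request:
{"fn": "servo_tool", "kwargs": {"targets": [[0,0,0,0,0,0,1],[0,0,0,0,0,0,1],[0,0,0,0,0,0,1],[0,0,0,0,0,0,1],[0,0,0,0,0,0,1],[0,0,0,0,0,0,1],[0,0,0,0,0,0,1]]}}

```text
time: 28.3
tcp_pos: [0.5089, -0.1863, 0.3482]
orientation: [0.587, 0.809, -0.001, -0.0]
contact_force: [-3.4, -1.4, 0.9]
width: 0.0121
grip_force: 30.0
```

Across these two views the dot's height puts the wing about 43.5 mm above the mouth, against an expected 42.6 mm. The thread is engaged as planned, so I'll make the second stroke.

Request:
{"fn": "servo_tool", "kwargs": {"targets": [[0,0,-0.0036,0,0,-1,1],[0,0,-0.0036,0,0,-1,1],[0,0,-0.0036,0,0,-1,1],[0,0,-0.0036,0,0,-1,1],[0,0,-0.0036,0,0,-1,1],[0,0,-0.0036,0,0,-1,1],[0,0,-0.0036,0,0,-1,1],[0,0,-0.0036,0,0,-1,1]]}}

```text
time: 29.1
tcp_pos: [0.5088, -0.1863, 0.3472]
orientation: [0.789, 0.615, -0.001, -0.0]
contact_force: [-2.4, -1.0, 1.1]
width: 0.0118
grip_force: 30.0
```

Request:
{"fn": "servo_tool", "kwargs": {"targets": [[0,0,-0.0036,0,0,-1,1],[0,0,-0.0036,0,0,-1,1],[0,0,-0.0036,0,0,-1,1],[0,0,-0.0036,0,0,-1,1],[0,0,-0.0036,0,0,-1,1],[0,0,-0.0036,0,0,-1,1],[0,0,-0.0036,0,0,-1,1],[0,0,-0.0036,0,0,-1,1]]}}

```text
time: 29.9
tcp_pos: [0.509, -0.1863, 0.3466]
orientation: [0.927, 0.374, -0.001, 0.0]
contact_force: [-2.3, -0.4, 1.0]
width: 0.0119
grip_force: 30.0
```

Request:
{"fn": "servo_tool", "kwargs": {"targets": [[0,0,-0.0036,0,0,-1,1],[0,0,-0.0036,0,0,-1,1],[0,0,-0.0036,0,0,-1,1],[0,0,-0.0036,0,0,-1,1],[0,0,-0.0036,0,0,-1,1],[0,0,-0.0036,0,0,-1,1],[0,0,-0.0036,0,0,-1,1],[0,0,-0.0036,0,0,-1,1]]}}

```text
time: 30.7
tcp_pos: [0.509, -0.1864, 0.3459]
orientation: [0.995, 0.104, -0.0, 0.0]
contact_force: [-1.1, -1.5, 0.6]
width: 0.0118
grip_force: 30.0
```

Request:
{"fn": "servo_tool", "kwargs": {"targets": [[0,0,-0.0036,0,0,-1,1],[0,0,-0.0036,0,0,-1,1],[0,0,-0.0036,0,0,-1,1],[0,0,-0.0036,0,0,-1,1],[0,0,-0.0036,0,0,-1,1],[0,0,-0.0036,0,0,-1,1],[0,0,-0.0036,0,0,-1,1],[0,0,-0.0036,0,0,-1,1]]}}

```text
time: 31.5
tcp_pos: [0.509, -0.1864, 0.3453]
orientation: [0.985, -0.174, -0.0, 0.0]
contact_force: [-2.0, -0.1, 0.8]
width: 0.0119
grip_force: 30.0
```

Request:
{"fn": "servo_tool", "kwargs": {"targets": [[0,0,-0.0036,0,0,-1,1],[0,0,-0.0036,0,0,-1,1],[0,0,-0.0036,0,0,-1,1],[0,0,-0.0036,0,0,-1,1],[0,0,-0.0036,0,0,-1,1],[0,0,-0.0036,0,0,-1,1],[0,0,-0.0036,0,0,-1,1],[0,0,-0.0036,0,0,-1,1]]}}

```text
time: 32.3
tcp_pos: [0.509, -0.1863, 0.3448]
orientation: [0.898, -0.439, -0.0, 0.0]
contact_force: [-2.0, -0.4, 2.5]
width: 0.0119
grip_force: 30.0
```

Request:
{"fn": "servo_tool", "kwargs": {"targets": [[0,0,-0.0036,0,0,-1,1],[0,0,-0.0036,0,0,-1,1],[0,0,-0.0036,0,0,-1,1],[0,0,-0.0036,0,0,-1,1],[0,0,-0.0036,0,0,-1,1],[0,0,0,0,0,0,1],[0,0,0,0,0,0,1]]}}

```text
time: 33.0
tcp_pos: [0.509, -0.1862, 0.3444]
orientation: [0.81, -0.587, -0.0, 0.0]
contact_force: [-3.1, -0.9, 2.9]
width: 0.012
grip_force: 30.0
```

```bash
python3 -c "
from h import *
st()"
```

```text
33.0 [ 0.509  -0.1862  0.3444] psi -71.8 axis [-7.e-04 -3.e-04 -1.e+00] q16 [-0.46  2.37] F [-3.1 -0.9  2.9] T [-0.04  0.86  0.03] w 0.012 29.992767870426178
```

Good. Second re-grip.

Request:
{"fn": "servo_tool", "kwargs": {"targets": [[0,0,0,0,0,0,-0.55],[0,0,0,0,0,0,-0.55],[0,0,0,0,0,0,-0.55],[0,0,0,0,0,0,-0.55],[0,0,0,0,0,0,-0.55],[0,0,0,0,0,1,-0.55],[0,0,0,0,0,1,-0.55],[0,0,0,0,0,1,-0.55]]}}

```text
time: 33.8
tcp_pos: [0.5093, -0.1861, 0.3441]
orientation: [0.867, -0.498, 0.0, -0.0]
contact_force: [0.4, -0.6, 0.4]
width: 0.0711
grip_force: 0.0
```

Request:
{"fn": "servo_tool", "kwargs": {"targets": [[0,0,0,0,0,1,-0.55],[0,0,0,0,0,1,-0.55],[0,0,0,0,0,1,-0.55],[0,0,0,0,0,1,-0.55],[0,0,0,0,0,1,-0.55],[0,0,0,0,0,1,-0.55],[0,0,0,0,0,1,-0.55],[0,0,0,0,0,1,-0.55]]}}

```text
time: 34.6
tcp_pos: [0.5093, -0.1861, 0.3441]
orientation: [0.971, -0.24, 0.0, -0.0]
contact_force: [0.1, -0.4, 0.1]
width: 0.0729
grip_force: 0.0
```

Request:
{"fn": "servo_tool", "kwargs": {"targets": [[0,0,0,0,0,1,-0.55],[0,0,0,0,0,1,-0.55],[0,0,0,0,0,1,-0.55],[0,0,0,0,0,1,-0.55],[0,0,0,0,0,1,-0.55],[0,0,0,0,0,1,-0.55],[0,0,0,0,0,1,-0.55],[0,0,0,0,0,1,-0.55]]}}

```text
time: 35.4
tcp_pos: [0.5093, -0.1861, 0.3441]
orientation: [0.999, 0.037, 0.0, 0.0]
contact_force: [-0.0, -0.4, 0.8]
width: 0.073
grip_force: 0.0
```

Request:
{"fn": "servo_tool", "kwargs": {"targets": [[0,0,0,0,0,1,-0.55],[0,0,0,0,0,1,-0.55],[0,0,0,0,0,1,-0.55],[0,0,0,0,0,1,-0.55],[0,0,0,0,0,1,-0.55],[0,0,0,0,0,1,-0.55],[0,0,0,0,0,1,-0.55],[0,0,0,0,0,1,-0.55]]}}

```text
time: 36.2
tcp_pos: [0.5093, -0.1861, 0.344]
orientation: [0.95, 0.311, 0.0, 0.0]
contact_force: [-0.4, 0.6, 0.0]
width: 0.0726
grip_force: 0.0
```

Request:
{"fn": "servo_tool", "kwargs": {"targets": [[0,0,0,0,0,1,-0.55],[0,0,0,0,0,1,-0.55],[0,0,0,0,0,1,-0.55],[0,0,0,0,0,1,-0.55],[0,0,0,0,0,1,-0.55],[0,0,0,0,0,1,-0.55],[0,0,0,0,0,1,-0.55],[0,0,0,0,0,1,-0.55]]}}

```text
time: 37.0
tcp_pos: [0.5093, -0.1861, 0.344]
orientation: [0.828, 0.561, 0.0, 0.0]
contact_force: [-0.9, -0.1, 0.1]
width: 0.0727
grip_force: 0.0
```

Request:
{"fn": "servo_tool", "kwargs": {"targets": [[0,0,0,0,0,1,-0.55],[0,0,0,0,0,1,-0.55],[0,0,0,0,0,1,-0.55],[0,0,0,0,0,1,-0.55],[0,0,0,0,0,1,-0.55],[0,0,0,0,0,1,-0.55],[0,0,0,0,0,1,-0.55],[0,0,0,0,0,1,-0.55]]}}

```text
time: 37.8
tcp_pos: [0.5093, -0.1861, 0.3441]
orientation: [0.641, 0.767, 0.0, 0.0]
contact_force: [0.1, 0.5, 0.0]
width: 0.0728
grip_force: 0.0
```

Request:
{"fn": "servo_tool", "kwargs": {"targets": [[0,0,0,0,0,1,-0.3],[0,0,0,0,0,1,0],[0,0,0,0,0,0,1],[0,0,0,0,0,0,1],[0,0,0,0,0,0,1],[0,0,0,0,0,0,1],[0,0,0,0,0,0,1],[0,0,0,0,0,0,1]]}}

```text
time: 38.6
tcp_pos: [0.5091, -0.1862, 0.3441]
orientation: [0.587, 0.809, -0.0, -0.0]
contact_force: [-2.1, -1.0, 1.3]
width: 0.0124
grip_force: 1.0
```

Request:
{"fn": "servo_tool", "kwargs": {"targets": [[0,0,0,0,0,0,1],[0,0,0,0,0,0,1]]}}

```text
time: 38.8
tcp_pos: [0.5091, -0.1862, 0.3442]
orientation: [0.587, 0.809, -0.0, -0.0]
contact_force: [-1.1, -0.5, 1.1]
width: 0.012
grip_force: 30.0
```

```bash
python3 -c "
from h import *
st(); snap('wrist','w12'); print(red('w12'))"
```

```text
38.8 [ 0.5091 -0.1862  0.3442] psi 108.1 axis [-3.e-04 -2.e-04 -1.e+00] q16 [-0.46 -0.77] F [-1.1 -0.5  1.1] T [-0.11  0.22  0.01] w 0.012 29.993104934692383
[(np.int32(59), array([609.4,   1.7])), (np.int32(41), array([335. , 211.2])), (np.int32(136), array([316.1, 240. ])), (np.int32(17), array([461.8, 353.9]))]
```

Request:
{"fn": "servo_tool", "kwargs": {"targets": [[0,0,-0.0036,0,0,-1,1],[0,0,-0.0036,0,0,-1,1],[0,0,-0.0036,0,0,-1,1],[0,0,-0.0036,0,0,-1,1],[0,0,-0.0036,0,0,-1,1],[0,0,-0.0036,0,0,-1,1],[0,0,-0.0036,0,0,-1,1],[0,0,0,0,0,0,1]], "newtons": 40}}

```text
time: 39.65
tcp_pos: [0.5089, -0.1861, 0.3433]
orientation: [0.766, 0.643, -0.001, -0.001]
contact_force: [-3.6, -0.5, 0.8]
width: 0.0119
grip_force: 40.0
```

Request:
{"fn": "servo_tool", "kwargs": {"targets": [[0,0,0,0,0,0,1],[0,0,0,0,0,0,1]]}}

```text
time: 39.85
tcp_pos: [0.5089, -0.1862, 0.3433]
orientation: [0.765, 0.644, -0.001, -0.001]
contact_force: [-3.6, -0.2, 2.1]
width: 0.0117
grip_force: 40.0
```

```bash
python3 - <<'E'
from h import *
st(); snap('wrist','w13'); print(red('w13'))
for h in (.034,.038,.042):
    a=plane('w11',(312.3,304.9),.137+h);q=[r for r in red('w13') if abs(r[1][0]-316)<4 and r[0]>100][0][1];b=plane('w13',q,.137+h);print(h,b.round(4),np.linalg.norm(b[:2]-[.5092,-.1862]).round(4))
E
```

```text
39.85 [ 0.5089 -0.1862  0.3433] psi 80.1 axis [-1.5e-03  1.0e-04 -1.0e+00] q16 [-0.46 -0.28] F [-3.6 -0.2  2.1] T [-0.08  0.88  0.02] w 0.0117 39.99106585979462
[(np.int32(24), array([325.2, 204. ])), (np.int32(136), array([316.1, 239.9])), (np.int32(79), array([529.1, 270.1])), (np.int32(50), array([526.7, 306.1]))]
0.034 [ 0.5125 -0.1725  0.171 ] 0.0141
0.038 [ 0.5128 -0.1709  0.175 ] 0.0157
0.042 [ 0.5131 -0.1693  0.179 ] 0.0173
```

The wing now stands about 38 mm above the mouth, one full turn forward from the drop, and it is held at 40 N.

```bash
python3 -c "
from cell import manip
print(manip.close_job())"
```

```text
the job is handed in; nothing more can be done
None
```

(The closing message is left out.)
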